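# Dial the lockout code and draw the release bar

## Robot

A 7-joint arm with a two-finger parallel gripper is mounted at the origin on a cart in front of the work surface, level with it; the furniture and walls round the work are solid. World frame = base frame: x ahead of the robot, y to its left, z up, the work surface at z = 0. Lengths are in m, angles in rad, forces in N, time in s.
With the tool pointing down it reaches from about 0.35 to 0.9 m from the base axis. Payload 19.9 kg.
Tool frame: the origin (TCP) lies midway between the tips of the shut fingers; the grasp point (between the pads) lies 19 mm behind it; z points along the fingers, y is the line along which they close (so a half turn about z gives the same grasp; the last joint's range is limited). The gripper opens to 85 mm and grips with 20 to 120 N. Pads are 22 mm wide; open, the fingers measure 114 mm over their backs; the gripper's body (76 mm by 85 mm) begins 54 mm behind the grasp point. The pads swing forward as they close: fully open they stand 13 mm farther back than shut.
Start: joints at [-1.339, 0.417, -0.01, 1.614, 0.005, 1.111, -0.053], TCP at [0.169, 0.602, 0.231] pointing down, gripper open.
Joint ranges: [-2.81, 2.81], [-0.39, 2.02], [-1.27, 1.25], [0.06, 2.57], [-1.19, 4.33], [0.19, 2], [-2.82, 2.82]. Speed limits (rad/s): [1.89, 1.89, 2.39, 2.39, 3.01, 3.01, 3.01].

## Interface

Orientations are given as a unit quaternion [x, y, z, w].
In Python, from plant import arm gives the robot as it stands. The module is installed in compiled form; this text tells all that it offers.
- The arm moves only by the tool step_arm, never from a script. Its argument "motion" is a list of rows, each an object of numbers: "jaw": the finger opening in mm, from 0 to 85.4; "x", "y", "z": the shift along the tool's x, y, z in mm; "spin": the turn about the tool's z in degrees. In form: [{"jaw": .., "x": .., "y": .., "z": .., "spin": ..}, ...]. A call has 1 to 20 rows; each row shifts and turns the commanded pose from where the row before left it, along the tool's axes as they then stand; what a row does not reach is not made up. A row lasts 1/8 s, in which the tool goes at most 62.5 mm and 10.7 degrees, less where a joint would pass 70% of its speed; a pose out of reach is approached as far as the arm can. A call is refused whole if a number of a shift passes 62.5 or a number of a turn 10.7, either way. A call with a gripper value outside its range is refused whole. The fingers move at their own pace and stop on an object; "squeeze" is the grip in N (left out, the last holds). Time passes only in rows, so rows that do not move let the fingers close. It gives the time, the measured TCP pose, the force, the opening and the grip force at its end, in the units of the state.
- arm.get_state(): the state, without advancing time (a new reading comes with each control period).
- arm.get_image(name): name is "scene" or "top"; returns the picture (420x560x3 uint8, red, green, blue); there is no depth.
- arm.camera_params(name): a dict with "intrinsics" (3x3 intrinsics, pixels), "dist_coeffs" ([k1, k2, p1, p2, k3] as OpenCV has them; the pictures are not rectified), "T" (4x4, takes a point from camera to world coordinates). Camera axes: x right, y up, looking along -z (the intrinsics and any distortion apply to the point x, -y, -z); pixel columns grow to the right and rows downward; lengths in m; the calibration is good to about 2 mm. A picture is of the moment at which its call begins. camera_params takes no time and is no camera call.
- arm.sign_off(): hands the job in; it is judged then, once.
The state is a dict: "clock": time; "qpos": joint angles; "joint_vel": joint speeds; "joint_torque": joint torques, N m; "tool_pos": TCP position; "eef_rot": TCP orientation; "force": force on the tool from outside, world axes, zero at the start; "torque": the same for the moment, N m; "finger_gap": opening from 0.0 (shut) to 1.0 (fully open); "grasp_force": force on a finger pad.
Only numpy, scipy, OpenCV 4.12 (cv2) and the standard library are available. Lean on these libraries where they do the work, as an engineer would, in place of code of your own. Each camera call takes 0.05 s, during which the arm holds its last target. There are 200 camera calls.

## Task

Release the laser's lockout unit: roll its three thumbwheels so that 3, 5 and 2 pips (left to right, as seen from the robot) stand on top at the red index lines, then slide the red-knobbed bar all the way to the left. Roll the wheels with a gentle push of the fingers, never more than about 15 N, and leave everything else on the cabinet where it is.

Things in the scene. Friction and masses are not known exactly. Their poses are not given: they have to be found in the camera images.
- lock: Lockout unit: grey box 118 mm (x) by 176 mm (y), 50 mm tall, on a dark foot plate, bolted down. Origin on the work surface under the middle wheel's axle; x points away from the robot, y to the left along the row of wheels and their axles. Wheels at x = 0, y = +46, 0, -46 mm in the top face; release bar in front of them at x = -52 mm.
- dial_1 (a joint): Angle (rad) of the left thumbwheel (left, right as seen from the robot). (n-1)*1.0472 puts number n on top: 2 at 1.047, 3 at 2.094, 5 at 4.189; stops at -0.4 and 5.64. It grows as the wheel's top is rolled away from the robot (lock +x). Wheel 52 mm in diameter, 20 mm wide, smooth rim with 1 to 6 black pips; stiff (about 3 N at the rim), stays where left.
- dial_1_deck (a point): Point on the lock's top face (50 mm above the work surface) straight below the top of the left wheel, which stands 12 to 20 mm above it, each wheel differently: feel for it. The wheel is sprung and sinks 0.25 mm per N, at most 6 mm. Press its top with closed fingertips and drag along lock x: 6 to 10 N turns it (they may slip), over 16 N harms it.
- dial_2 (a joint): Angle (rad) of the middle thumbwheel (left, right as seen from the robot). (n-1)*1.0472 puts number n on top: 2 at 1.047, 3 at 2.094, 5 at 4.189; stops at -0.4 and 5.64. It grows as the wheel's top is rolled away from the robot (lock +x). Wheel 52 mm in diameter, 20 mm wide, smooth rim with 1 to 6 black pips; stiff (about 3 N at the rim), stays where left.
- dial_2_deck (a point): Point on the lock's top face (50 mm above the work surface) straight below the top of the middle wheel, which stands 12 to 20 mm above it, each wheel differently: feel for it. The wheel is sprung and sinks 0.25 mm per N, at most 6 mm. Press its top with closed fingertips and drag along lock x: 6 to 10 N turns it (they may slip), over 16 N harms it.
- dial_3 (a joint): Angle (rad) of the right thumbwheel (left, right as seen from the robot). (n-1)*1.0472 puts number n on top: 2 at 1.047, 3 at 2.094, 5 at 4.189; stops at -0.4 and 5.64. It grows as the wheel's top is rolled away from the robot (lock +x). Wheel 52 mm in diameter, 20 mm wide, smooth rim with 1 to 6 black pips; stiff (about 3 N at the rim), stays where left.
- dial_3_deck (a point): Point on the lock's top face (50 mm above the work surface) straight below the top of the right wheel, which stands 12 to 20 mm above it, each wheel differently: feel for it. The wheel is sprung and sinks 0.25 mm per N, at most 6 mm. Press its top with closed fingertips and drag along lock x: 6 to 10 N turns it (they may slip), over 16 N harms it.
- bar (a joint): Travel (m) of the release bar to the left (lock +y): 0 locked, 0.024 fully released. Flat bar 20x100 mm, its top 8.5 mm above the lock's top face. About 4 N move it and it stays where left. Its three inner pins enter gates in the wheels: it stops after about 3 mm unless all wheels stand within about 0.15 rad of the code 3-5-2. Sliding it uncovers a green patch.
- bar_knob (a point): Middle of the bar's red knob, which can be pinched from above or pushed: 18 mm (lock x) by 14 mm (lock y), 30 mm tall; it stands from 15 mm below to 15 mm above this point (its top is 88 mm above the work surface).
- mug: bystander: white mug, 82 mm wide, 94 mm tall; origin at the centre of its underside
- tape: bystander: roll of red tape, 68 mm across, 19 mm high; origin at the centre of its underside
- insert_big: bystander: grey steel mould insert, 50x70x30 mm; origin at the centre of its underside
- insert_small: bystander: grey steel mould insert, 45x65x28 mm; origin at the centre of its underside
- gear: bystander: steel gear, 66 mm across, 18 mm high; origin at the centre of its underside
- driver: bystander: yellow screwdriver, 187 mm long, 26 mm high; origin at the centre of its underside
- clamp: bystander: blue G-clamp lying flat, 108x118x15 mm; origin at the centre of its underside
- nippers_on_cabinet: bystander: orange-handled nippers, 160 mm long, 13 mm high; origin at the centre of its underside

How it is judged:
By the outcome, as a careful person would: the job done as asked, in the order asked, and still so for the second after the job is handed in, with the robot touching nothing.
It also fails if it takes over 64 s, if anything falls off the work surface, if the arm or the gripper's body presses on something with over 40 N, if the wrist force passes 120 N, or if a joint passes its speed limit or range.

## Working session

There is one attempt and no reset: what is moved stays moved. The work goes in short steps, Python scripts to look and compute and a tool call to move; the robot and the scene stay as the last step left them, time stands still between calls to the robot, and variables do not carry over. Pictures are saved under pics/ and viewed, at most 10 in all, crops included, and the job is handed in when it is done.

Besides the shell and the picture viewer there is one more tool, called after "Request:" as name([rows], argument=value, ...), one row to a line, values as JSON. step_arm: Moves the arm, as the interface text tells. Its arguments: {"type":"object","properties":{"motion":{"type":"array","items":{"type":"object","properties":{"jaw":{"type":"number"},"x":{"type":"number"},"y":{"type":"number"},"z":{"type":"number"},"spin":{"type":"number"}}}},"squeeze":{"type":"number"}},"required":["motion"]}

```bash
mkdir -p pics; python3 - <<'E'
from plant import arm
import cv2,numpy as np
print(arm.get_state())
for n in("scene","top"):
    i=arm.get_image(n);cv2.imwrite(f"pics/{n}0.png",i[:,:,::-1]);p=arm.camera_params(n);print(n,p)
a=cv2.imread("pics/scene0.png");b=cv2.imread("pics/top0.png")
E
```

```text
{'clock': 0.0, 'qpos': array([-1.3384999 ,  0.41796753, -0.01032634,  1.61417708,  0.00473065,
        1.11073128, -0.0530143 ]), 'joint_vel': array([ 2.25597746e-04, -2.22937887e-03, -2.38057084e-04,  7.87391206e-05,
       -4.01954503e-05,  2.46312378e-04,  4.64449396e-04]), 'joint_torque': array([-1.78838218e-05, -8.64419818e+01,  6.78861178e-01, -4.34910679e+01,
        1.91092025e-02,  7.07752843e-03,  1.55996474e-05]), 'tool_pos': array([0.16890127, 0.60137205, 0.23066299]), 'eef_rot': array([ 1.36456661e-01,  9.90645841e-01, -6.29200073e-04, -3.04727828e-05]), 'force': array([-0.75848296, -0.29668329, -0.12207972]), 'torque': array([-0.04435233,  0.00399866,  0.04117084]), 'grasp_force': 0.0, 'finger_gap': 0.9982904537590042}
scene {'intrinsics': array([[520.43845597,   0.        , 274.05397076],
       [  0.        , 520.43845597, 194.66230215],
       [  0.        ,   0.        ,   1.        ]]), 'dist_coeffs': array([-0.16009406,  0.        ,  0.        ,  0.        ,  0.        ]), 'T': array([[-0.99172891,  0.11154482, -0.06349429,  0.43641148],
       [-0.12706743, -0.78349891,  0.60826254,  0.75906013],
       [ 0.01810082,  0.61129961,  0.79119223,  1.16028912],
       [ 0.        ,  0.        ,  0.        ,  1.        ]])}
top {'intrinsics': array([[442.28518755,   0.        , 273.61596345],
       [  0.        , 442.28518755, 209.35036823],
       [  0.        ,   0.        ,   1.        ]]), 'dist_coeffs': array([-0.03314896,  0.        ,  0.        ,  0.        ,  0.        ]), 'T': array([[ 0.06250641,  0.97725907, -0.20262692,  0.28390588],
       [-0.9980331 ,  0.06217703, -0.00799697, -0.08587258],
       [ 0.00478363,  0.20272823,  0.97922336,  1.18389246],
       [ 0.        ,  0.        ,  0.        ,  1.        ]])}
```

View pics/top0.png

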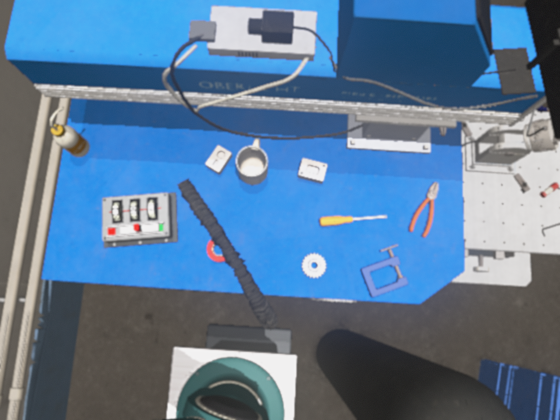

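View pics/scene0.png

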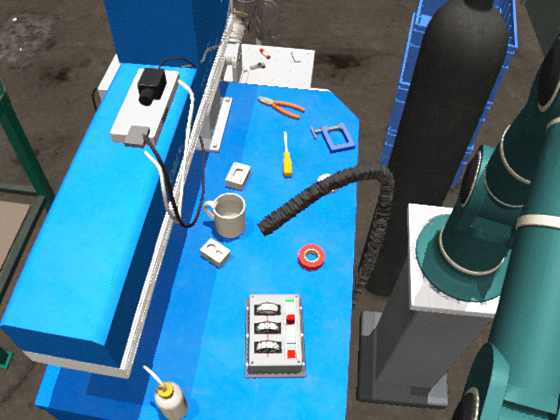

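The top view shows the lock at about (138,218) and the wheels at (117,210), (134,209) and (152,208). The red knob is near (138,229). The scene view shows the lock at (275,335). A black hose runs to the right of the lock, so I'll zoom in on both views.

```bash
cat > h.py <<'E'
from plant import arm
import cv2,numpy as np
def ray(n,uv):
    p=arm.camera_params(n);T=p["T"]
    u=cv2.undistortPoints(np.array([[uv]],float),p["intrinsics"],p["dist_coeffs"])[0,0]
    return T[:3,3],T[:3,:3]@np.array([u[0],-u[1],-1])
def at(n,uv,z):
    o,d=ray(n,uv);return o+d*(z-o[2])/d[2]
def proj(n,P):
    p=arm.camera_params(n);T=p["T"]
    c=(np.atleast_2d(P)-T[:3,3])@T[:3,:3]*[1,-1,-1]
    return cv2.projectPoints(c,np.zeros(3),np.zeros(3),p["intrinsics"],p["dist_coeffs"])[0][:,0]
E
python3 - <<'E'
from h import *
a=cv2.imread("pics/top0.png")[185:250,95:185]
b=cv2.imread("pics/scene0.png")[285:385,235:315]
a=cv2.resize(a,None,fx=4.5,fy=4.5,interpolation=cv2.INTER_CUBIC)
b=cv2.resize(b,None,fx=4.5,fy=4.5,interpolation=cv2.INTER_CUBIC)
c=np.zeros((450,a.shape[1]+b.shape[1],3),np.uint8);c[:a.shape[0],:a.shape[1]]=a;c[:b.shape[0],a.shape[1]:]=b
print(a.shape,b.shape);cv2.imwrite("pics/crop0.png",c)
print(at("top",(138,215),.05))
E
```

```text
(292, 405, 3) (450, 360, 3)
[0.4809552  0.27643518 0.05      ]
```

View pics/crop0.png

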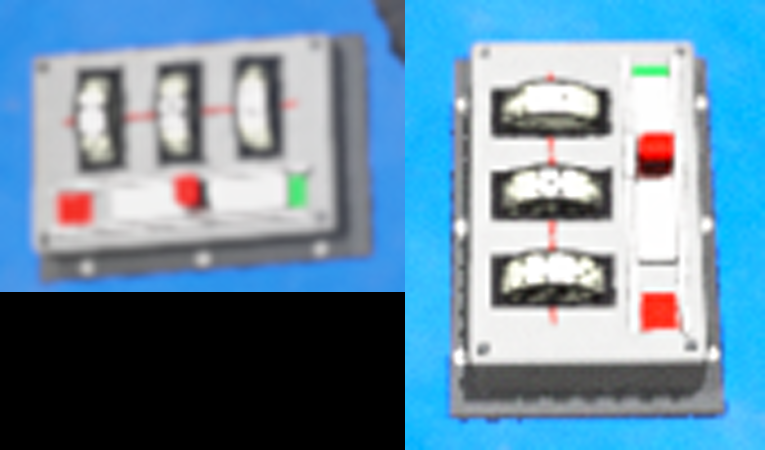

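The crop shows the top face clearly. In the top view its corners are at crop pixels (35,62), (330,38), (335,232) and (38,248). The right wheel shows few pips, while the other two show many. Next I'll fit the lock pose and unwrap the wheel rims.

```bash
cat >> h.py <<'E'
def lockpts(p,P):
    c,s=np.cos(p[2]),np.sin(p[2]);P=np.atleast_2d(P)
    return np.c_[p[0]+c*P[:,0]-s*P[:,1],p[1]+s*P[:,0]+c*P[:,1],P[:,2]]
def unwrap(n,img,p,y,h,sc=6):
    th=np.linspace(-1.6,1.6,int(52*1.6*sc*.6)) # + = away side
    ys=np.linspace(12,-12,24*sc)
    T,Y=np.meshgrid(th,ys,indexing='ij');
    P=np.c_[(.026*np.sin(T)).ravel(),y+Y.ravel()/1e3,(.024+h+.026*np.cos(T)).ravel()]
    uv=proj(n,lockpts(p,P)).reshape(*T.shape,2).astype(np.float32)
    o=cv2.remap(img,uv[...,0],uv[...,1],cv2.INTER_CUBIC)
    return o[::-1]
E
python3 - <<'E'
from h import *
from scipy.optimize import least_squares
t=lambda u,v:(95+(u+.5)/4.5-.5,185+(v+.5)/4.5-.5)
s=lambda u,v:(235+(u-405+.5)/4.5-.5,285+(v+.5)/4.5-.5)
# FL,FR,NR,NL
top=[t(35,62),t(330,38),t(335,232),t(38,248)]
sc=[s(463,362),s(471,45),s(690,45),s(707,362)]
for n,q in(("top",top),("scene",sc)):
    A=np.array([at(n,x,.05)[:2] for x in q]);print(n,A.round(4).tolist(),np.linalg.norm(A-np.roll(A,-1,0),axis=1).round(4))
tl=[t(68,122),t(295,102)];sl=[s(553,322),s(551,75)]
for n,q in(("top",tl),("scene",sl)): print(n,[at(n,x,.05)[:2].round(4).tolist() for x in q])
k={"top":t(188,180),"scene":s(655,143)}
for n in k:print('knob top',at(n,k[n],.088).round(4))
def f(p):
    r=[]
    C=[[p[3]+.118,.088,.05],[p[3]+.118,-.088,.05],[p[3],-.088,.05],[p[3],.088,.05]]
    for n,q,dx in(("top",top,p[4:6]),("scene",sc,p[6:8])):
        P=lockpts(p,C);P[:,:2]+=dx
        r+=list((proj(n,P)-q).ravel())
    for n,q,dx in(("top",tl,p[4:6]),("scene",sl,p[6:8])):
        for x in q:
            w=at(n,x,.05)[:2]-dx-p[:2]
            r.append((np.cos(p[2])*w[0]+np.sin(p[2])*w[1])*400)
    return np.r_[r,p[4:]*300]
R=least_squares(f,[.48,.276,0,-.07,0,0,0,0]);p=R.x;print(p.round(4),R.fun.round(1))
np.save("p.npy",p)
print('decks',lockpts(p,[[0,.046,.05],[0,0,.05],[0,-.046,.05],[-.052,0,.073]]).round(4))
rows=[]
for n in("top","scene"):
    img=cv2.imread(f"pics/{n}0.png")
    q=p.copy();q[:2]+=p[4:6] if n=="top" else p[6:8]
    rows+=[unwrap(n,img,q,y,.016) for y in(.046,0,-.046)]
    rows.append(np.full((rows[0].shape[0],20,3),128,np.uint8))
o=np.hstack(rows);o=cv2.resize(o,(800,int(o.shape[0]*800/o.shape[1])*2));print(o.shape)
cv2.imwrite("pics/unw0.png",o[:600])
E
```

```text
top [[0.5193, 0.3764], [0.5447, 0.2046], [0.4306, 0.189], [0.4103, 0.3592]] [0.1736 0.1151 0.1714 0.1103]
scene [[0.5232, 0.3796], [0.5455, 0.2092], [0.4317, 0.1936], [0.4058, 0.3638]] [0.1719 0.1149 0.1722 0.1184]
top [[0.4849, 0.3519], [0.5052, 0.2207]]
scene [[0.4827, 0.3534], [0.5017, 0.2207]]
knob top [0.4496 0.2653 0.088 ]
knob top [0.4435 0.269  0.088 ]
[ 4.936e-01  2.867e-01  1.393e-01 -7.620e-02  4.000e-04 -1.600e-03
 -4.000e-04  1.600e-03] [-0.4 -1.5  0.4 -1.1  0.6 -0.  -1.1  1.5  0.3  0.8 -0.4 -0.9  0.9 -1.
  0.1  0.5  0.1  0.8 -0.5 -0.4  0.1 -0.5 -0.1  0.5]
decks [[0.4872 0.3323 0.05  ]
 [0.4936 0.2867 0.05  ]
 [0.5    0.2412 0.05  ]
 [0.4421 0.2795 0.073 ]]
(528, 800, 3)
```

View pics/unw0.png

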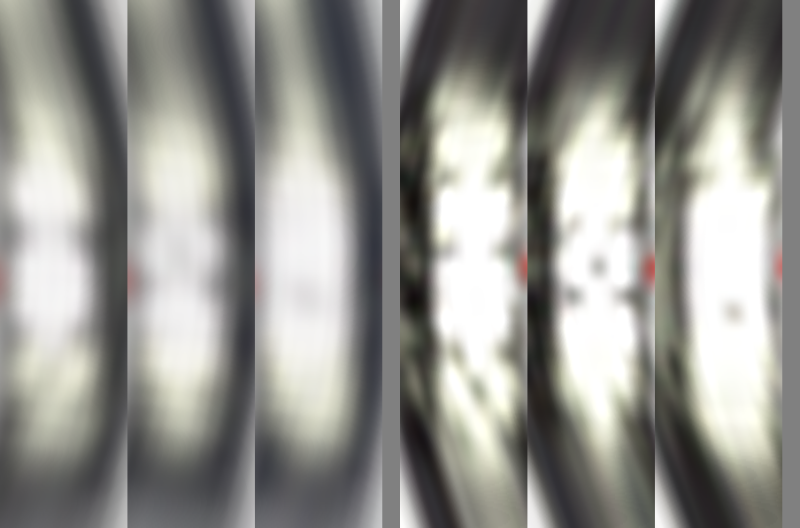

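The unwrapped rims show the right wheel with a single pip about 0.29 rad toward the robot, so its dial reads about -0.29. The middle wheel shows a five-pip pattern close to the index. The left wheel isn't clear, so I'll enlarge it with the contrast stretched.

```bash
python3 - <<'E'
from h import *
a=cv2.imread("pics/scene0.png")[298:356,340-100:340-65+30]
g=a.astype(float)/255; print(a.shape)
o=cv2.resize((255*g**2.2).astype(np.uint8),None,fx=9,fy=9,interpolation=cv2.INTER_LANCZOS4)
cv2.imwrite("pics/enh.png",o);print(o.shape)
E
```

```text
(58, 65, 3)
(522, 585, 3)
```

View pics/enh.png

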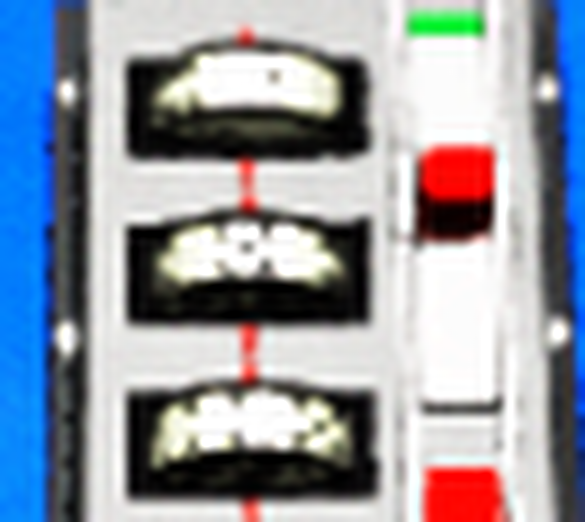

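```bash
cat > fit.py <<'E'
from h import *
def pips(n,a,b,flip,r6):
    c=[(-a,-b),(-a,b),(a,-b),(a,b)];d=[(-a,-b),(a,b)] if not flip else [(-a,b),(a,-b)]
    return {1:[(0,0)],2:d,3:d+[(0,0)],4:c,5:c+[(0,0)],6:c+([(0,-b),(0,b)])}[n]
def fit(img,p,y,n="scene",ret=3):
    q=p.copy();q[:2]+=p[4:6] if n=="top" else p[6:8]
    best=[]
    th=np.linspace(-1,1,101);ys=np.linspace(-9,9,37)
    T,Y=np.meshgrid(th,ys,indexing='ij')
    for h in(.012,.014,.016,.018,.020):
     for dx,dy in[(i,j) for i in(-.0015,0,.0015) for j in(-.002,0,.002)]:
      P=np.c_[(dx+.026*np.sin(T)).ravel(),y+dy+Y.ravel()/1e3,(.024+h+.026*np.cos(T)).ravel()]
      uv=proj(n,lockpts(q,P)).reshape(*T.shape,2).astype(np.float32)
      o=cv2.remap(img,uv[...,0],uv[...,1],cv2.INTER_CUBIC).astype(np.float32).mean(-1)
      hp=lambda z:(z-cv2.GaussianBlur(z,(0,0),12))
      I=hp(o);I=np.clip(I,-60,60);w=np.cos(T)**2
      for flip in(0,1):
       for a in(.17,.21,.25):
        for d in np.arange(-.4,5.65,.05):
         M=np.zeros(T.shape,np.float32)
         for k in range(1,7):
          c=d-(k-1)*1.0472
          for e in(c,):
           if abs(e)<1.5:
            for (u,v) in pips(k,a,5.5,flip,0): M-=np.exp(-((T-e-u)**2*676+(Y-v)**2)/(2*2.0**2))
         Mh=hp(M);A=I-(I*w).sum()/w.sum();B=Mh-(Mh*w).sum()/w.sum()
         best.append(((w*A*B).sum()/np.sqrt((w*A*A).sum()*(w*B*B).sum()+1e-9),round(d,2),h,dx,dy,flip,a))
    best.sort(reverse=True);out=[]
    for b in best:
        if all(abs(b[1]-c[1])>.2 for c in out): out.append(b)
        if len(out)==ret: break
    return out
E
cat > runfit.py <<'E'
from fit import *
import sys
p=np.load("p.npy");img=cv2.imread(sys.argv[1])
for y in(.046,0,-.046):
    print(y);[print('  ',np.round(b,3).tolist()) for b in fit(img,p,y)]
E
time python3 runfit.py pics/scene0.png
```

```text
0.046
   [0.397, 3.5, 0.02, -0.002, -0.002, 0.0, 0.25]
   [0.355, 3.0, 0.02, -0.002, -0.002, 0.0, 0.25]
   [0.31, 5.35, 0.014, 0.002, 0.002, 1.0, 0.25]
0
   [0.424, 3.1, 0.02, 0.002, -0.002, 0.0, 0.21]
   [0.412, 5.25, 0.02, 0.0, -0.002, 1.0, 0.21]
   [0.363, 4.2, 0.02, 0.0, -0.002, 1.0, 0.17]
-0.046
   [0.337, 3.1, 0.014, -0.002, 0.002, 1.0, 0.17]
   [0.33, 5.25, 0.014, -0.002, 0.002, 1.0, 0.21]
   [0.322, 5.0, 0.014, -0.002, 0.002, 1.0, 0.25]
real	0m27.798s
user	0m28.017s
sys	0m0.168s
```

```bash
python3 - <<'E'
from h import *
def tri(a,b):
    o1,d1=ray("top",a);o2,d2=ray("scene",b)
    s=np.linalg.lstsq(np.c_[d1,-d2],o2-o1,rcond=None)[0]
    A,B=o1+s[0]*d1,o2+s[1]*d2;return ((A+B)/2).round(3),np.linalg.norm(A-B).round(3)
print('end',tri((187,185),(265,228)))
# hose mid: epipolar match along scene curve
for a in[(205,215),(225,245),(245,285),(265,315)]:
    c=[(290,212),(315,195),(340,182),(365,173),(385,173),(390,195),(383,225),(375,255),(365,290)]
    r=[(tri(a,b)) for b in c];i=np.argmin([x[1] for x in r]);print(a,c[i],r[i])
print('bottle',tri((58,128),(150,370)))
E
```

```text
end (array([0.525, 0.123, 0.211]), np.float64(0.009))
(205, 215) (290, 212) (array([0.467, 0.074, 0.211]), np.float64(0.008))
(225, 245) (315, 195) (array([0.408, 0.022, 0.215]), np.float64(0.021))
(245, 285) (365, 173) (array([ 0.311, -0.029,  0.255]), np.float64(0.002))
(265, 315) (385, 173) (array([ 0.254, -0.074,  0.211]), np.float64(0.003))
bottle (array([0.682, 0.463, 0.17 ]), np.float64(0.035))
```

Request:
step_arm([
  {"jaw":0,"spin":-8},
  {"spin":-8},
  {"spin":-7.7},
  {"x":-27,"y":-40.2},
  {"x":-27,"y":-40.2},
  {"x":-27,"y":-40.2},
  {"x":-27,"y":-40.2},
  {"x":-27,"y":-40.2},
  {"x":-27,"y":-40.2,"z":20},
  {"x":-27,"y":-40.2,"z":20},
  {"x":-27,"y":-40.2,"z":30},
  {"x":-27,"y":-40.2,"z":30},
  {"x":-27,"y":-40.2,"z":10},
  {"x":0},
  {"x":0},
])

```text
validation failed for argument at $.mo...
```

```bash
cat > st.py <<'E'
from h import *
from scipy.spatial.transform import Rotation as R
s=arm.get_state();p=np.load("p.npy");c,S=np.cos(p[2]),np.sin(p[2]);d=s["tool_pos"][:2]-p[:2];f=s["force"]
m=R.from_quat(s["eef_rot"]).as_matrix()
print(s["clock"],'lock x,y,z mm',(1e3*np.r_[c*d[0]+S*d[1],-S*d[0]+c*d[1],s["tool_pos"][2]]).round(1),'F lock',np.r_[c*f[0]+S*f[1],-S*f[0]+c*f[1],f[2]].round(1),'yaw err deg',np.degrees(np.arctan2(-m[1,0],-m[0,0])-p[2]).round(2),'z',m[:,2].round(3),s["finger_gap"],s["joint_vel"].round(2).max())
E
python3 st.py; python3 - <<'E'
from h import *
i=arm.get_image("scene");cv2.imwrite("pics/s1.png",i[:,:,::-1])
E
```

```text
0.1 lock x,y,z mm [-277.9  356.7  230.7] F lock [0.4 0.8 0. ] yaw err deg -23.67 z [-0.    -0.001 -1.   ] 1.0002163336167549 0.0
```

View pics/s1.png

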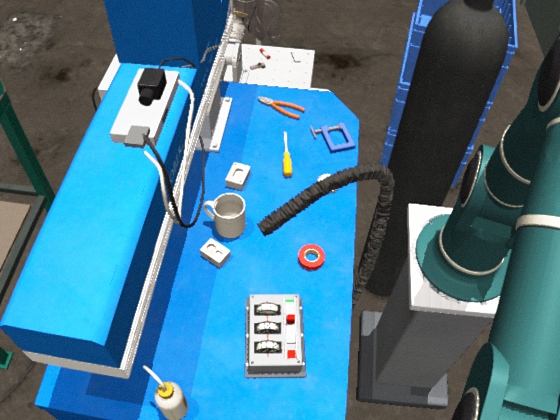

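The move call was refused and the arm hasn't moved, so this picture shows the same scene as before. I'll resend it with every field filled in.

Request:
step_arm([
  {"jaw":0,"x":0,"y":0,"z":0,"spin":-8},
  {"jaw":0,"x":0,"y":0,"z":0,"spin":-8},
  {"jaw":0,"x":0,"y":0,"z":0,"spin":-7.7},
  {"jaw":0,"x":-27,"y":-40,"z":0,"spin":0},
  {"jaw":0,"x":-27,"y":-40,"z":0,"spin":0},
  {"jaw":0,"x":-27,"y":-40,"z":0,"spin":0},
  {"jaw":0,"x":-27,"y":-40,"z":0,"spin":0},
  {"jaw":0,"x":-27,"y":-40,"z":0,"spin":0},
  {"jaw":0,"x":-27,"y":-40,"z":20,"spin":0},
  {"jaw":0,"x":-27,"y":-40,"z":20,"spin":0},
  {"jaw":0,"x":-27,"y":-40,"z":30,"spin":0},
  {"jaw":0,"x":-27,"y":-40,"z":30,"spin":0},
  {"jaw":0,"x":-27,"y":-43,"z":10,"spin":0},
  {"jaw":0,"x":0,"y":0,"z":0,"spin":0},
  {"jaw":0,"x":0,"y":0,"z":0,"spin":0},
], squeeze=20)

```text
clock: 2.02
tool_pos: [0.4923, 0.2406, 0.1212]
eef_rot: [-0.07, 0.998, 0.0, -0.0]
force: [-0.8, 0.7, -0.4]
finger_gap: 0.002
grasp_force: 0.0
```

```bash
python3 st.py
```

```text
2.025 lock x,y,z mm [ -7.7 -45.5 121.2] F lock [-0.7  0.8 -0.4] yaw err deg 0.03 z [-0.  0. -1.] 0.001587433085881594 0.0
```

Request:
step_arm([
  {"jaw":0,"x":0,"y":0,"z":30,"spin":0},
  {"jaw":0,"x":0,"y":0,"z":17,"spin":0},
  {"jaw":0,"x":0,"y":0,"z":2.5,"spin":0},
  {"jaw":0,"x":0,"y":0,"z":0,"spin":0},
])

```text
clock: 2.52
tool_pos: [0.4926, 0.2407, 0.0723]
eef_rot: [-0.07, 0.998, 0.0, 0.0]
force: [0.1, -1.1, -1.2]
finger_gap: -0.001
grasp_force: 0.0
```

Request:
step_arm([
  {"jaw":0,"x":0,"y":0,"z":2,"spin":0},
  {"jaw":0,"x":0,"y":0,"z":0,"spin":0},
])

```text
clock: 2.78
tool_pos: [0.4927, 0.2404, 0.0701]
eef_rot: [-0.07, 0.998, 0.0, 0.0]
force: [0.6, 0.0, 0.6]
finger_gap: -0.001
grasp_force: 0.0
```

Request:
step_arm([
  {"jaw":0,"x":0,"y":0,"z":2,"spin":0},
  {"jaw":0,"x":0,"y":0,"z":0,"spin":0},
])

```text
clock: 3.02
tool_pos: [0.4928, 0.2404, 0.0679]
eef_rot: [-0.07, 0.998, 0.0, 0.0]
force: [0.1, 0.8, 2.1]
finger_gap: 0.0
grasp_force: 1.2
```

Request:
step_arm([
  {"jaw":0,"x":0,"y":0,"z":1,"spin":0},
  {"jaw":0,"x":0,"y":0,"z":0,"spin":0},
])

```text
clock: 3.28
tool_pos: [0.4928, 0.2404, 0.067]
eef_rot: [-0.07, 0.998, 0.0, 0.0]
force: [-0.6, 0.4, 5.5]
finger_gap: 0.0
grasp_force: 2.9
```

Request:
step_arm([
  {"jaw":0,"x":0,"y":0,"z":0.7,"spin":0},
  {"jaw":0,"x":-3,"y":0,"z":0,"spin":0},
  {"jaw":0,"x":-4,"y":0,"z":0,"spin":0},
])

```text
clock: 3.65
tool_pos: [0.4992, 0.2413, 0.0663]
eef_rot: [-0.07, 0.998, -0.0, -0.0]
force: [-3.8, -0.6, 8.1]
finger_gap: -0.003
grasp_force: 4.2
```

Request:
step_arm([
  {"jaw":0,"x":-4,"y":0,"z":0,"spin":0},
  {"jaw":0,"x":-4,"y":0,"z":0,"spin":0},
  {"jaw":0,"x":0,"y":0,"z":0,"spin":0},
])

```text
clock: 4.03
tool_pos: [0.5076, 0.2425, 0.0664]
eef_rot: [-0.07, 0.998, 0.0, 0.0]
force: [-0.7, 0.2, 7.6]
finger_gap: -0.0
grasp_force: 4.0
```

```bash
python3 st.py
```

```text
4.025 lock x,y,z mm [  7.8 -45.7  66.4] F lock [-0.6  0.3  7.6] yaw err deg 0.03 z [ 0.  0. -1.] -0.00024439828490373336 -0.0
```

Request:
step_arm([
  {"jaw":0,"x":0,"y":0,"z":-7,"spin":0},
  {"jaw":0,"x":17.5,"y":0,"z":0,"spin":0},
  {"jaw":0,"x":0,"y":0,"z":5,"spin":0},
  {"jaw":0,"x":0,"y":0,"z":2,"spin":0},
  {"jaw":0,"x":0,"y":0,"z":0,"spin":0},
])

```text
clock: 4.65
tool_pos: [0.4903, 0.2401, 0.0661]
eef_rot: [-0.07, 0.998, -0.0, -0.0]
force: [-3.3, -0.6, 8.2]
finger_gap: 0.001
grasp_force: 4.4
```

Request:
step_arm([
  {"jaw":0,"x":-3,"y":0,"z":0,"spin":0},
  {"jaw":0,"x":-4,"y":0,"z":0,"spin":0},
  {"jaw":0,"x":-4,"y":0,"z":0,"spin":0},
])

```text
clock: 5.03
tool_pos: [0.5015, 0.2417, 0.0663]
eef_rot: [-0.07, 0.998, 0.0, -0.0]
force: [-3.5, -0.3, 7.8]
finger_gap: 0.002
grasp_force: 4.3
```

Request:
step_arm([
  {"jaw":0,"x":-4,"y":0,"z":0,"spin":0},
  {"jaw":0,"x":-4.3,"y":0,"z":0,"spin":0},
  {"jaw":0,"x":0,"y":0,"z":0,"spin":0},
])

```text
clock: 5.4
tool_pos: [0.5102, 0.2429, 0.0663]
eef_rot: [-0.07, 0.998, 0.0, 0.0]
force: [0.7, 0.8, 8.0]
finger_gap: -0.001
grasp_force: 3.5
```

Request:
step_arm([
  {"jaw":0,"x":0,"y":0,"z":-54,"spin":0},
  {"jaw":0,"x":62,"y":0,"z":-20,"spin":0},
  {"jaw":0,"x":62,"y":0,"z":0,"spin":0},
  {"jaw":0,"x":0,"y":0,"z":0,"spin":0},
])

```text
clock: 5.9
tool_pos: [0.3858, 0.2251, 0.1393]
eef_rot: [-0.071, 0.997, -0.0, -0.001]
force: [0.4, -0.3, 0.0]
finger_gap: -0.003
grasp_force: 0.0
```

```bash
python3 st.py; python3 - <<'E'
from h import *
i=arm.get_image("scene")[:,:,::-1];cv2.imwrite("pics/s2.png",i)
a=i[292:360,236:310];b=cv2.imread("pics/scene0.png")[292:360,236:310]
f=lambda a:cv2.resize((255*(a/255.)**1.6).astype(np.uint8),None,fx=5.4,fy=7,interpolation=cv2.INTER_LANCZOS4)
cv2.imwrite("pics/c2.png",np.hstack([f(b),f(a)]))
E
```

```text
5.9 lock x,y,z mm [-115.3  -46.   139.3] F lock [ 0.3 -0.3  0. ] yaw err deg 0.14 z [-0.001 -0.    -1.   ] -0.002552114346849965 0.06
```

View pics/c2.png

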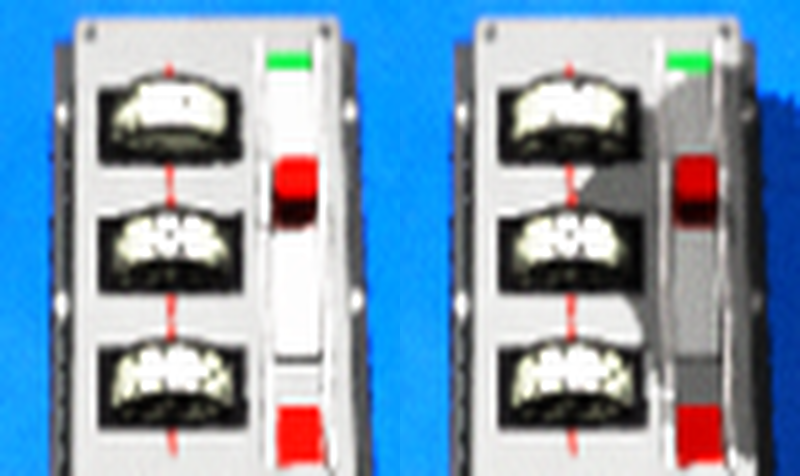

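The right wheel now looks like a 2, centred on the index at about (567,95). The middle wheel still looks like a 5, centred at about (570,232). The left wheel looks like a 4 rolled about 0.28 rad too far away, so it has to come back about 34 mm toward the robot.

Request:
step_arm([
  {"jaw":0,"x":-42,"y":31,"z":0,"spin":0},
  {"jaw":0,"x":-42,"y":31,"z":0,"spin":0},
  {"jaw":0,"x":-40,"y":30,"z":30,"spin":0},
  {"jaw":0,"x":0,"y":0,"z":34,"spin":0},
  {"jaw":0,"x":0,"y":0,"z":4,"spin":0},
  {"jaw":0,"x":0,"y":0,"z":0,"spin":0},
])

```text
clock: 6.7
tool_pos: [0.4996, 0.3338, 0.0718]
eef_rot: [-0.069, 0.998, -0.0, 0.0]
force: [-0.4, -0.1, 0.8]
finger_gap: 0.004
grasp_force: 0.0
```

```bash
python3 st.py
```

```text
6.7 lock x,y,z mm [12.4 45.8 71.8] F lock [-0.4 -0.   0.8] yaw err deg -0.01 z [ 0. -0. -1.] 0.003663118585294969 -0.0
```

Request:
step_arm([
  {"jaw":0,"x":0,"y":0,"z":2,"spin":0},
  {"jaw":0,"x":0,"y":0,"z":0,"spin":0},
])

```text
clock: 6.95
tool_pos: [0.4992, 0.3342, 0.0703]
eef_rot: [-0.07, 0.998, 0.0, 0.001]
force: [0.5, -0.4, -0.3]
finger_gap: 0.0
grasp_force: 0.0
```

Request:
step_arm([
  {"jaw":0,"x":0,"y":0,"z":1.5,"spin":0},
  {"jaw":0,"x":0,"y":0,"z":0,"spin":0},
])

```text
clock: 7.2
tool_pos: [0.499, 0.3342, 0.068]
eef_rot: [-0.07, 0.998, 0.0, 0.0]
force: [0.3, 1.5, 1.8]
finger_gap: -0.001
grasp_force: 0.7
```

Request:
step_arm([
  {"jaw":0,"x":0,"y":0,"z":-2,"spin":0},
  {"jaw":0,"x":3.5,"y":0,"z":0,"spin":0},
  {"jaw":0,"x":0,"y":0,"z":2.5,"spin":0},
  {"jaw":0,"x":0,"y":0,"z":0,"spin":0},
])

```text
clock: 7.7
tool_pos: [0.4951, 0.3337, 0.0672]
eef_rot: [-0.07, 0.998, -0.0, -0.0]
force: [-2.5, 0.7, 5.6]
finger_gap: -0.003
grasp_force: 2.8
```

Request:
step_arm([
  {"jaw":0,"x":0,"y":0,"z":1,"spin":0},
  {"jaw":0,"x":0,"y":0,"z":0,"spin":0},
])

```text
clock: 7.95
tool_pos: [0.4954, 0.3337, 0.0665]
eef_rot: [-0.07, 0.998, 0.0, 0.0]
force: [-2.3, -1.1, 8.6]
finger_gap: 0.005
grasp_force: 4.1
```

Request:
step_arm([
  {"jaw":0,"x":3,"y":0,"z":0,"spin":0},
  {"jaw":0,"x":4,"y":0,"z":0,"spin":0},
  {"jaw":0,"x":4,"y":0,"z":0,"spin":0},
])

```text
clock: 8.32
tool_pos: [0.4856, 0.3323, 0.067]
eef_rot: [-0.07, 0.998, 0.0, 0.001]
force: [3.1, -0.5, 7.4]
finger_gap: 0.001
grasp_force: 3.6
```

Request:
step_arm([
  {"jaw":0,"x":4,"y":0,"z":0,"spin":0},
  {"jaw":0,"x":2.3,"y":0,"z":0,"spin":0},
  {"jaw":0,"x":0,"y":0,"z":0,"spin":0},
])

```text
clock: 8.7
tool_pos: [0.4791, 0.3314, 0.0669]
eef_rot: [-0.07, 0.998, 0.0, 0.001]
force: [2.1, -0.5, 8.5]
finger_gap: -0.002
grasp_force: 3.7
```

Request:
step_arm([
  {"jaw":0,"x":0,"y":0,"z":-7,"spin":0},
  {"jaw":0,"x":-17.3,"y":0,"z":0,"spin":0},
  {"jaw":0,"x":0,"y":0,"z":5,"spin":0},
  {"jaw":0,"x":0,"y":0,"z":2,"spin":0},
  {"jaw":0,"x":0,"y":0,"z":0,"spin":0},
])

```text
clock: 9.32
tool_pos: [0.4955, 0.3335, 0.0665]
eef_rot: [-0.07, 0.998, 0.0, 0.0]
force: [3.4, -1.6, 8.1]
finger_gap: 0.001
grasp_force: 4.1
```

Request:
step_arm([
  {"jaw":0,"x":3,"y":0,"z":0,"spin":0},
  {"jaw":0,"x":4,"y":0,"z":0,"spin":0},
  {"jaw":0,"x":4,"y":0,"z":0,"spin":0},
  {"jaw":0,"x":4,"y":0,"z":0,"spin":0},
  {"jaw":0,"x":2.3,"y":0,"z":0,"spin":0},
  {"jaw":0,"x":0,"y":0,"z":0,"spin":0},
])

```text
clock: 10.07
tool_pos: [0.4782, 0.331, 0.0667]
eef_rot: [-0.07, 0.998, 0.0, 0.0]
force: [0.6, -2.0, 7.6]
finger_gap: 0.004
grasp_force: 4.0
```

Request:
step_arm([
  {"jaw":0,"x":0,"y":0,"z":-54,"spin":0},
  {"jaw":0,"x":62,"y":0,"z":-20,"spin":0},
  {"jaw":0,"x":50,"y":0,"z":0,"spin":0},
  {"jaw":0,"x":0,"y":0,"z":0,"spin":0},
])

```text
clock: 10.58
tool_pos: [0.3661, 0.3156, 0.1395]
eef_rot: [-0.071, 0.997, -0.0, -0.001]
force: [0.6, -0.4, 0.1]
finger_gap: -0.002
grasp_force: 0.0
```

```bash
python3 st.py; python3 - <<'E'
from h import *
i=arm.get_image("scene")[:,:,::-1];cv2.imwrite("pics/s3.png",i)
t=arm.get_image("top")[:,:,::-1];cv2.imwrite("pics/t3.png",t)
a=i[296:354,240:300]
f=lambda a,s:cv2.resize((255*(a/255.)**1.6).astype(np.uint8),None,fx=s,fy=s,interpolation=cv2.INTER_LANCZOS4)
A=f(a,10)
cv2.imwrite("pics/c3.png",A[:600])
E
```

```text
10.575 lock x,y,z mm [-122.2   46.3  139.5] F lock [ 0.6 -0.5  0.1] yaw err deg 0.22 z [-0.002 -0.    -1.   ] -0.0017877746915561463 0.05
```

View pics/c3.png

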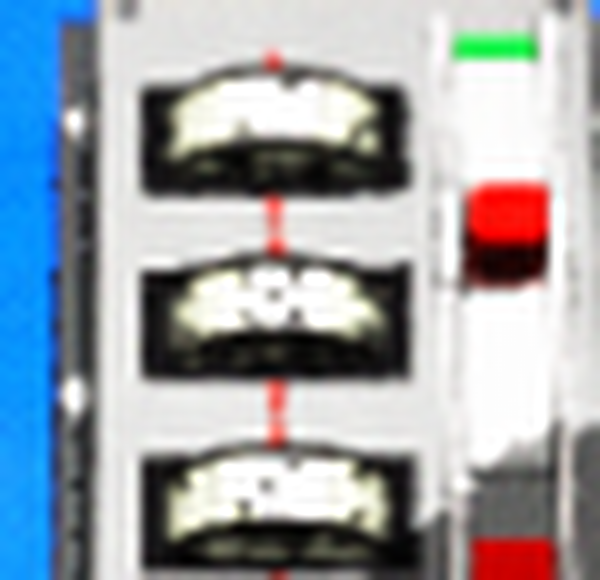

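The left wheel now shows a 3, with its centre pip at (265,485) and the index at x≈276. The middle wheel's pip is at (275,295), with the index at 277. I'll measure the pips to sub-pixel accuracy.

```bash
python3 - <<'E'
from h import *
p=np.load("p.npy");q=p.copy();q[:2]+=p[6:8]
i=cv2.imread("pics/s3.png").astype(float)
red=np.clip(i[...,2]-i[...,1],0,None)
def redx(r0,r1):
    w=red[r0:r1,262:274];w=np.where(w>25,w,0);return [(262+(w*np.arange(12)).sum()/w.sum()).round(2),(r0+(w.sum(1)*np.arange(r1-r0)).sum()/w.sum()).round(1)]
print('index marks',redx(300,304),redx(315,322),redx(333,341),redx(352,358))
print('proj marks',proj("scene",lockpts(q,[[0,y,.05] for y in(-.075,-.023,.023,.075)])).round(2).tolist())
for n,y,h in(("L",.046,.0186),("M",0,.016),("R",-.046,.0184)):
    for th in(-.15,0,.15): print(n,th,proj("scene",lockpts(q,[[.026*np.sin(th),y,.024+h+.026*np.cos(th)]])).round(2)[0])
g=i.mean(-1)
for n,u,v in(("L",266,344),("M",267,325)):
    w=g[v-2:v+3,u-4:u+5];print(n);print(w.round().astype(int))
E
```

```text
index marks [np.float64(266.81), np.float64(301.7)] [np.float64(266.98), np.float64(318.0)] [np.float64(267.25), np.float64(336.8)] [np.float64(267.49), np.float64(354.4)]
proj marks [[266.61, 298.67], [266.71, 319.1], [266.79, 337.94], [266.9, 360.12]]
L -0.15 [268.67 344.58]
L 0 [266.89 344.54]
L 0.15 [265.12 344.6 ]
M -0.15 [268.52 325.65]
M 0 [266.79 325.6 ]
M 0.15 [265.06 325.66]
R -0.15 [268.41 306.57]
R 0 [266.72 306.51]
R 0.15 [265.02 306.57]
L
[[253 255 255 255 255 254 226 182 241]
 [255 255 255 255 247 252 253 251 255]
 [254 255 255 251 184 227 255 255 255]
 [254 254 252 255 236 242 255 255 255]
 [253 231 166 243 255 255 255 255 255]]
M
[[228 185 242 255 255 252 156 238 255]
 [251 219 244 253 249 249 227 247 255]
 [255 255 255 236 186 243 255 255 255]
 [254 253 255 253 246 253 239 252 255]
 [253 207 236 255 255 244 155 232 255]]
```

The left wheel sits about 0.08 rad too far away, so I'll nudge it 2 mm back. The middle wheel (+0.02) and the right wheel (about +0.05) are good.

Request:
step_arm([
  {"jaw":0,"x":-62,"y":0,"z":0,"spin":0},
  {"jaw":0,"x":-61,"y":0,"z":10,"spin":0},
  {"jaw":0,"x":0,"y":0,"z":50,"spin":0},
  {"jaw":0,"x":0,"y":0,"z":10,"spin":0},
  {"jaw":0,"x":0,"y":0,"z":2,"spin":0},
  {"jaw":0,"x":0,"y":0,"z":0,"spin":0},
])

```text
clock: 11.42
tool_pos: [0.4918, 0.333, 0.0684]
eef_rot: [-0.07, 0.998, -0.0, 0.0]
force: [-0.0, -1.4, 1.3]
finger_gap: 0.002
grasp_force: 0.8
```

```bash
python3 st.py
```

```text
11.425 lock x,y,z mm [ 4.6 46.1 68.4] F lock [-0.2 -1.4  1.3] yaw err deg 0.03 z [ 0. -0. -1.] 0.0020275978045415947 -0.0
```

Request:
step_arm([
  {"jaw":0,"x":0,"y":0,"z":1.8,"spin":0},
  {"jaw":0,"x":0,"y":0,"z":0,"spin":0},
  {"jaw":0,"x":2.5,"y":0,"z":0,"spin":0},
  {"jaw":0,"x":0,"y":0,"z":0,"spin":0},
])

```text
clock: 11.92
tool_pos: [0.49, 0.333, 0.067]
eef_rot: [-0.07, 0.998, 0.0, 0.001]
force: [1.5, -1.9, 7.2]
finger_gap: -0.001
grasp_force: 3.6
```

Request:
step_arm([
  {"jaw":0,"x":0,"y":0,"z":-54,"spin":0},
  {"jaw":0,"x":27,"y":-50,"z":0,"spin":0},
  {"jaw":0,"x":27,"y":-50,"z":0,"spin":0},
  {"jaw":0,"x":0,"y":-6,"z":30,"spin":0},
  {"jaw":0,"x":0,"y":0,"z":0,"spin":0},
  {"jaw":0,"x":0,"y":0,"z":0,"spin":0},
])

```text
clock: 12.68
tool_pos: [0.4508, 0.2212, 0.0905]
eef_rot: [-0.07, 0.998, 0.0, 0.0]
force: [-0.4, -0.0, 0.1]
finger_gap: 0.0
grasp_force: 0.0
```

```bash
python3 st.py; python3 - <<'E'
from h import *
i=arm.get_image("scene")[:,:,::-1];cv2.imwrite("pics/s4.png",i)
g=i.mean(-1)
for u,v in((266,344),):print(g[v-2:v+3,u-4:u+5].round().astype(int))
E
```

```text
12.675 lock x,y,z mm [-51.5 -58.9  90.5] F lock [-0.4  0.   0.1] yaw err deg 0.08 z [ 0.001  0.001 -1.   ] 0.00046970237298186394 0.0
[[182 201 208 213 212 210 195 144 108]
 [203 219 221 225 213 184 196 197 184]
 [200 219 229 230 207 133 161 213 210]
 [214 245 255 254 255 249 241 233 231]
 [255 255 228 207 255 255 255 255 255]]
```

The left wheel's pip is now at u≈267.2, which is right on the index. Next I'll push the knob to the left.

Request:
step_arm([
  {"jaw":0,"x":0,"y":0,"z":20,"spin":0},
  {"jaw":0,"x":0,"y":8,"z":0,"spin":0},
  {"jaw":0,"x":0,"y":5,"z":0,"spin":0},
  {"jaw":0,"x":0,"y":5,"z":0,"spin":0},
  {"jaw":0,"x":0,"y":0,"z":0,"spin":0},
])

```text
clock: 13.35
tool_pos: [0.448, 0.2387, 0.0701]
eef_rot: [-0.07, 0.998, 0.0, 0.0]
force: [0.0, -0.4, -0.2]
finger_gap: -0.005
grasp_force: 0.0
```

Request:
step_arm([
  {"jaw":0,"x":0,"y":3,"z":0,"spin":0},
  {"jaw":0,"x":0,"y":3,"z":0,"spin":0},
  {"jaw":0,"x":0,"y":3,"z":0,"spin":0},
])

```text
clock: 13.72
tool_pos: [0.4466, 0.247, 0.0697]
eef_rot: [-0.07, 0.998, -0.0, -0.0]
force: [0.7, -5.4, 0.9]
finger_gap: 0.0
grasp_force: 2.1
```

Request:
step_arm([
  {"jaw":0,"x":0,"y":2.5,"z":0,"spin":0},
  {"jaw":0,"x":0,"y":2.5,"z":0,"spin":0},
])

```text
clock: 13.98
tool_pos: [0.446, 0.2517, 0.0697]
eef_rot: [-0.07, 0.998, -0.0, -0.0]
force: [0.3, -3.7, 3.0]
finger_gap: 0.002
grasp_force: 2.1
```

Request:
step_arm([
  {"jaw":0,"x":0,"y":2.5,"z":0,"spin":0},
  {"jaw":0,"x":0,"y":0,"z":0,"spin":0},
])

```text
clock: 14.22
tool_pos: [0.4456, 0.2547, 0.0697]
eef_rot: [-0.07, 0.998, 0.0, 0.0]
force: [0.1, -1.0, 0.9]
finger_gap: -0.001
grasp_force: 0.7
```

The bar has passed the 3 mm gate, so I'll keep pushing to its end stop.

Request:
step_arm([
  {"jaw":0,"x":0,"y":3,"z":0,"spin":0},
  {"jaw":0,"x":0,"y":3,"z":0,"spin":0},
  {"jaw":0,"x":0,"y":3,"z":0,"spin":0},
])

```text
clock: 14.6
tool_pos: [0.4443, 0.2634, 0.0696]
eef_rot: [-0.07, 0.998, -0.0, -0.0]
force: [0.1, -3.6, 1.4]
finger_gap: 0.004
grasp_force: 2.1
```

Request:
step_arm([
  {"jaw":0,"x":0,"y":2,"z":0,"spin":0},
  {"jaw":0,"x":0,"y":2,"z":0,"spin":0},
])

```text
clock: 14.85
tool_pos: [0.4438, 0.2674, 0.0697]
eef_rot: [-0.07, 0.998, -0.0, -0.0]
force: [-1.3, -4.0, 2.8]
finger_gap: -0.001
grasp_force: 2.1
```

Request:
step_arm([
  {"jaw":0,"x":0,"y":1.5,"z":0,"spin":0},
  {"jaw":0,"x":0,"y":1.5,"z":0,"spin":0},
])

```text
clock: 15.1
tool_pos: [0.4433, 0.2703, 0.0696]
eef_rot: [-0.07, 0.998, -0.0, -0.0]
force: [-0.9, -5.1, 3.0]
finger_gap: -0.005
grasp_force: 2.1
```

```bash
python3 st.py
```

```text
15.1 lock x,y,z mm [-52.1  -9.3  69.6] F lock [-1.6 -4.9  3. ] yaw err deg 0.03 z [-0. -0. -1.] -0.004850327469941633 0.01
```

Request:
step_arm([
  {"jaw":0,"x":0,"y":1,"z":0,"spin":0},
  {"jaw":0,"x":0,"y":0,"z":0,"spin":0},
])

```text
clock: 15.35
tool_pos: [0.4433, 0.2705, 0.0696]
eef_rot: [-0.07, 0.998, -0.0, -0.0]
force: [-1.8, -8.3, 5.1]
finger_gap: -0.003
grasp_force: 4.3
```

Request:
step_arm([
  {"jaw":0,"x":0,"y":1,"z":0,"spin":0},
  {"jaw":0,"x":0,"y":0,"z":0,"spin":0},
])

```text
clock: 15.6
tool_pos: [0.4433, 0.2707, 0.0696]
eef_rot: [-0.069, 0.998, -0.001, -0.0]
force: [-0.8, -13.9, 6.1]
finger_gap: -0.001
grasp_force: 6.9
```

The knob has reached a hard stop. I'll back off, retreat and check.

Request:
step_arm([
  {"jaw":0,"x":0,"y":-8,"z":0,"spin":0},
  {"jaw":0,"x":0,"y":-4,"z":-60,"spin":0},
  {"jaw":0,"x":60,"y":0,"z":-40,"spin":0},
  {"jaw":0,"x":60,"y":0,"z":0,"spin":0},
  {"jaw":0,"x":0,"y":0,"z":0,"spin":0},
  {"jaw":0,"x":0,"y":0,"z":0,"spin":0},
])

```text
clock: 16.35
tool_pos: [0.3344, 0.2452, 0.1647]
eef_rot: [-0.07, 0.998, 0.001, 0.001]
force: [0.8, 0.8, -0.0]
finger_gap: -0.002
grasp_force: 0.0
```

```bash
python3 st.py; python3 - <<'E'
from h import *
i=arm.get_image("scene")[:,:,::-1]
o=cv2.imread("pics/scene0.png")
for a in(o,i):
    r=(a[...,2].astype(int)-a[...,1]>120)[295:375,283:300];ys,xs=np.nonzero(r);print(sorted(set(ys+295)))
a=cv2.resize(i[290:380,236:312],None,fx=6.5,fy=6.5,interpolation=cv2.INTER_LANCZOS4)
cv2.imwrite("pics/c5.png",a)
E
```

```text
16.35 lock x,y,z mm [-163.4  -19.   164.7] F lock [ 0.9  0.6 -0. ] yaw err deg 0.06 z [ 0.001  0.001 -1.   ] -0.002488164223873467 0.03
[np.int64(315), np.int64(316), np.int64(317), np.int64(318), np.int64(319), np.int64(320), np.int64(350), np.int64(351), np.int64(352), np.int64(353), np.int64(354), np.int64(355), np.int64(356), np.int64(357)]
[np.int64(324), np.int64(325), np.int64(326), np.int64(327), np.int64(328), np.int64(329), np.int64(330), np.int64(354), np.int64(355), np.int64(356), np.int64(357)]
```

View pics/c5.png

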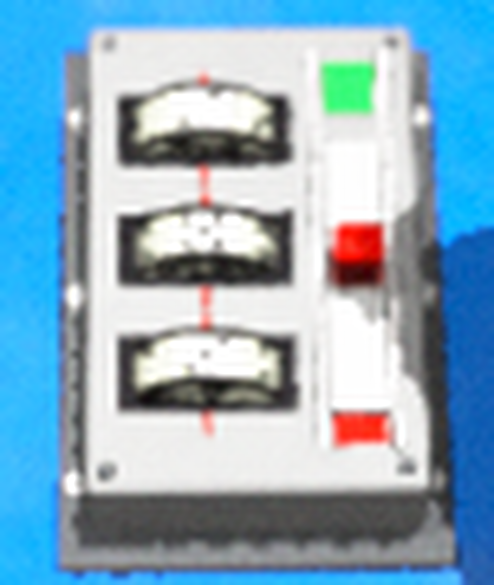

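The knob moved about 9.5 px (about 24 mm) to (358,245), the green patch at (348,88) is uncovered, and the wheels read 3-5-2. I'll hand it in.

```bash
python3 -c "
from plant import arm
print(arm.sign_off())"
```

```text
the job is handed in; nothing more can be done
None
```

The lockout is released and the job is handed in: the wheels read 3-5-2, the red-knobbed bar is at its left end stop with the green patch showing, and no force reading taken while rolling the wheels passed 9 N.

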